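# Rinse the red mug on the glass rinser and hang it up

### The job

At the service table of a fondue restaurant, take the steel beaker off the glass rinser and stand it upright on the round black tray. Then take the red mug that stands upside down on the drying mat, keep it upside down and press it, centred, squarely down onto the rinser's sprung star until the star is fully depressed, keep it down for about a second, and then hang the mug by its handle on the free hook of the mug rack, let go and wait until it hangs still. Do not knock over or shift the other glasses, the wine bottle or the pepper mill.

Things in the scene. Friction and masses are not known exactly. Their poses are not given: they have to be found in the camera images.
- mug: red enamel mug, upside down on the mat, any yaw, glasses close by: outside diameter 64 (rim, below) to 66 (closed bottom, above), height 85, wall 3, 200 g. Origin: centre of the mouth rim (its underside as it stands); z up to the closed bottom; x out to the handle. D-shaped handle of 8 mm round bar in the xz plane, from x = 33 to 70 and z = 14 to 74.
- mug_loop (a point): centre of the opening of the mug's handle (mug frame x 48, z 44). The opening is 29 wide (x 33 to 62) and 44 high (z 22 to 66); its normal is the mug's y axis. Axes as the mug's.
- beaker: low open steel beaker, diameter 58 (foot) to 60 (rim), height 62, wall 3, about 120 g; origin: centre of its underside, z up. At the start it stands on the rinser's star, up to 8 mm off its centre.
- rinser: glass rinser fixed to the table: round steel dish, diameter 150, height 22, with a sprung black six-armed star, 92 across, on a stem in its middle. Origin: centre of the dish's underside.
- pad_top (a point): centre of the star's upper face: 53 above the table when up, 41 when fully depressed; moves with the star. The arms are 11 wide and 8 thick, and stand above the dish.
- pad (a joint): downward travel of the star in m: 0 up, 0.012 fully depressed. Spring force about 3 N at the start and 11 N at the end of the travel.
- tray: round black tray, fixed, flat top of diameter 140, 8 high; origin: centre of its underside.
- mat: dark drying mat, fixed, 220 (x) by 240 (y), 8 thick; origin: centre of its underside. The red mug and the two glasses stand on it.
- rack: mug rack, fixed: wooden base 150 (x) by 220 (y) by 15, origin the centre of its underside; a post at x = 45 bears a 14 mm crossbar along y at x = 34, height 210 (top of all: 228). Two level flat-strip hooks run from it to -x at height 210: at y = 80 (free) and y = -80 (a blue mug hangs there, fixed, within x -83 to -17, y -124 to -39, z 118 to 221).
- hook (a point): point in the middle of the free hook's level flat rubber-coated strip, 15 wide (y) and 6 thick (rack frame -50, 80, 210), axes as the rack's. The strip runs from 80 mm behind it (+x, the crossbar) to 31 mm in front (-x), where its end bends up to 18 mm above this point. A hung handle rests on the strip between the bend and the crossbar.
- glass1: clear tumbler upside down on the mat, solid, diameter 60 below, 54 above, height 90; origin: centre of its underside. Leave it alone.
- glass2: green tumbler upside down on the mat, same shape as glass1. Leave it alone.
- wine: green wine bottle at the back, diameter 76, height 250; origin: centre of its underside. Leave it alone.
- mill: dark wooden pepper mill at the back, diameter 54, height 155; origin: centre of its underside. Leave it alone.
There are look-alikes about, which are no part of the job. Of the things shaped like the tray, the black one is meant.

How it is judged:
By the outcome, as a careful person would: the job done as asked, in the order asked, and still so for the second after the job is handed in, with the robot touching nothing.
It also fails if it takes over 72 s, if anything falls off the work surface, if the arm or the gripper's body presses on something with over 40 N, if the wrist force passes 120 N, or if a joint passes its speed limit or range.

### The arm

A 6-joint arm with a two-finger parallel gripper is mounted at the origin on the work surface. World frame = base frame: x ahead of the robot, y to its left, z up, the work surface at z = 0. Lengths are in m, angles in rad, forces in N, time in s.
With the tool pointing down it reaches from about 0.25 to 0.8 m from the base axis. Payload 8.5 kg.
Tool frame: the origin (TCP) lies between the finger pads; the fingertips stand 11 mm ahead of it and the grasp point (between the pads) lies 8 mm behind it; z points along the fingers, y is the line along which they close (so a half turn about z gives the same grasp; the last joint's range is limited). The gripper opens to 85 mm and grips with 20 to 120 N. Pads are 22 mm wide; open, the fingers measure 114 mm over their backs; the gripper's body (76 mm by 85 mm) begins 54 mm behind the grasp point. The pads swing forward as they close: fully open they stand 13 mm farther back than shut.
Start: joints at [-1.12, 0.238, -0.013, 1.319, 0, 1.571], TCP at [0.229, -0.473, 0.242] pointing down, gripper open.
Joint ranges: [-2.66, 2.66], [-1.03, 1.9], [-1.14, 1.46], [-1.82, 2.27], [-1.45, 1.34], [-3.14, 3.14]. Speed limits (rad/s): [2.22, 2.22, 2.79, 3.14, 3.14, 3.14].

### API

Orientations are given as a 3x3 rotation matrix whose columns are the frame's x, y, z axes.
In Python, from bench import bot gives the robot as it stands.
- The arm moves only by the tool step_arm, never from a script. Its argument "plan" is one flat list of numbers, 4 for each row, row after row: the shift along the tool's x, y, z normalised to -1 to 1, where 1 is 50 cm, then the turn about the tool's z normalised to -1 to 1, where 1 is 30 degrees. A call has 1 to 5 rows; each row is the pose to reach, as a shift and turn from the pose commanded when the call began, along the tool's axes at that moment; what a row does not reach only later rows make up. A row lasts 1/12 s, in which the tool goes at most 41.7 mm and 7.16 degrees, less where a joint would pass 70% of its speed; a pose out of reach is approached as far as the arm can. A call with a number of a shift or a turn outside -1 to 1 is refused whole. A call with a gripper value outside its range is refused whole. "jaw" is the opening, from 0 (shut) to 1 (fully open), set as the call begins (left out, the last holds). The fingers move at their own pace and stop on an object; "grip_force" is the grip in N (left out, the last holds). Time passes only in rows, so rows that repeat a pose let the fingers close. It gives the time, the measured TCP pose, the force, the opening and the grip force at its end, in the units of the state.
- bot.state(): the state, without advancing time (a new reading comes with each control period).
- bot.snapshot(name): name is "scene" or "top" or "wrist"; returns (picture, depth): 384x512x3 uint8, red, green, blue; 384x512 float32, m along the optical axis (not along the pixel's ray), 0 where there is no reading.
- bot.calibration(name): a dict with "camera_matrix" (3x3 intrinsics, pixels), "rvec" (rotation vector, rad) and "tvec" (3), from world to camera coordinates, as OpenCV has them; the wrist camera has in their place "tool_from_camera" (4x4, takes a point from camera to tool coordinates, whose origin is the TCP and whose axes are the flange's). Camera axes: x right, y down, z forward; pixel columns grow to the right and rows downward; lengths in m; the calibration is good to about 2 mm. A picture is of the moment at which its call begins: read the wrist's pose just before it. calibration takes no time and is no camera call.
- bot.hand_in(): hands the job in; it is judged then, once.
Trained networks look in the newest picture that a camera, given by its name, has taken for a name from the list of things; names that differ only in an ending like _2 or _b are one class to them, and where a whole thing is asked for, a point or a joint stands for the part that bears it (a point fixed in the world has none). Each returns a list of dicts, best first, with "p" (0 to 1); they miss things now and then, are a little off and sometimes report something else, mostly with a low value. They report only what shows in the picture. A call takes as long as a camera call. They do not tell look-alikes from the thing itself.
- bot.spot_in(camera, thing): "at" ([x, y, z] in m, in the coordinates of the camera as it stood for that picture, good to about 4 mm: the middle of the surface that is visible of it).
The state is a dict: "clock": time; "q": joint angles; "joint_vel": joint speeds; "effort": joint torques, N m; "ee_pos": TCP position; "eef_rot": TCP orientation; "wrist_force": force on the tool from outside, world axes, zero at the start; "torque": the same for the moment, N m; "grip_width": finger opening in m; "grasp_force": force on a finger pad.
Only numpy, scipy, OpenCV 4.12 (cv2) and the standard library are available. Lean on these libraries where they do the work, as an engineer would, in place of code of your own. Each camera call takes 0.05 s, during which the arm holds its last target. There are 200 camera calls.

## Working session

There is one attempt and no reset: what is moved stays moved. The work goes in short steps, Python scripts to look and compute and a tool call to move; the robot and the scene stay as the last step left them, time stands still between calls to the robot, and variables do not carry over. Pictures are saved under pics/ and viewed, at most 10 in all, crops included, and the job is handed in when it is done.

Besides the shell and the picture viewer there is one more tool, called as name(argument=value, ...) on one line, values as JSON. step_arm: Moves the arm, as the interface text tells. Its arguments: {"type":"object","properties":{"plan":{"type":"array","items":{"type":"number","minimum":-1,"maximum":1}},"jaw":{"type":"number"},"grip_force":{"type":"number"}},"required":["plan"]}

```bash
mkdir -p pics; ls; cat > h.py <<'E'
import numpy as np, cv2
from bench import bot
def snap(n):
    s=bot.state(); im,d=bot.snapshot(n); return s,im,d
def cam2w(n,s):
    c=bot.calibration(n)
    if n=="wrist":
        T=np.eye(4);T[:3,:3]=s["eef_rot"];T[:3,3]=s["ee_pos"];return T@np.array(c["tool_from_camera"]),np.array(c["camera_matrix"])
    R=cv2.Rodrigues(np.array(c["rvec"],float))[0];T=np.eye(4);T[:3,:3]=R.T;T[:3,3]=-R.T@np.array(c["tvec"],float).ravel();return T,np.array(c["camera_matrix"])
def cloud(n,s,d):
    T,K=cam2w(n,s);v,u=np.mgrid[:d.shape[0],:d.shape[1]]
    P=np.stack([(u-K[0,2])/K[0,0]*d,(v-K[1,2])/K[1,1]*d,d],-1)
    W=P@T[:3,:3].T+T[:3,3]; W[d<=0]=np.nan; return W
def spot(n,s,t):
    T,_=cam2w(n,s)
    return [(round(r["p"],2),np.round(T[:3,:3]@np.array(r["at"])+T[:3,3],3).tolist()) for r in bot.spot_in(n,t)[:3]]
E
python3 - <<'E'
from h import *
for n in("top","scene"):
    s,im,d=snap(n); cv2.imwrite(f"pics/{n}0.png",im[...,::-1]); np.savez(f"{n}0.npz",W=cloud(n,s,d),im=im)
    for t in ["mug","beaker","rinser","tray","mat","rack","glass1","glass2","wine","mill"] if n=="top" else ["rack","mug"]: print(n,t,spot(n,s,t))
print(bot.state()); 
E
```

```text
pics
top mug [(0.56, [0.595, 0.273, 0.095])]
top beaker [(0.64, [0.607, -0.008, 0.054])]
top rinser [(0.98, [0.608, 0.003, 0.007])]
top tray [(0.88, [0.438, -0.008, 0.009]), (0.69, [0.317, -0.445, 0.009]), (0.62, [0.32, 0.399, 0.008])]
top mat [(0.67, [0.567, 0.284, 0.005])]
top rack [(0.97, [0.552, -0.307, 0.017]), (0.71, [0.522, 0.352, 0.096])]
top glass1 [(0.62, [0.498, 0.247, 0.099]), (0.61, [0.521, 0.35, 0.096])]
top glass2 [(0.62, [0.498, 0.247, 0.099]), (0.61, [0.521, 0.35, 0.096])]
top wine [(0.75, [0.733, 0.016, 0.169])]
top mill [(0.65, [0.744, -0.108, 0.103])]
scene rack [(0.56, [0.574, -0.312, 0.014])]
scene mug [(0.67, [0.62, 0.262, 0.088])]
{'clock': 0.7, 'q': array([-1.12002376e+00,  2.38143416e-01, -1.35137649e-02,  1.31920541e+00,
       -3.21327333e-05,  1.57079389e+00]), 'joint_vel': array([-0.00132929,  0.00022939, -0.00105083,  0.00125986, -0.00068545,
       -0.00043522]), 'effort': array([ 1.26057123e-03, -5.38429821e+01,  3.46645904e+01,  2.52724160e-03,
        1.65202223e-04,  2.46588947e-06]), 'ee_pos': array([ 0.22868957, -0.47251285,  0.24230056]), 'eef_rot': array([[ 9.00109732e-01,  4.35663250e-01, -5.77899236e-05],
       [ 4.35663253e-01, -9.00109731e-01,  4.56423639e-05],
       [-3.21325720e-05, -6.62600820e-05, -9.99999997e-01]]), 'wrist_force': array([ 1.89951359, -0.00308797, -0.22601436]), 'torque': array([-0.01056255, -0.020713  , -0.02196073]), 'grasp_force': 0.0, 'grip_width': 0.0857563220895432}
```

View pics/top0.png

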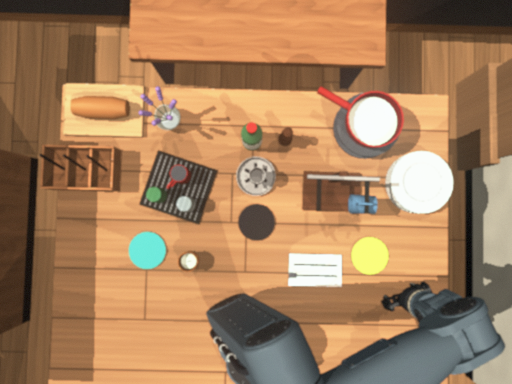

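View pics/scene0.png

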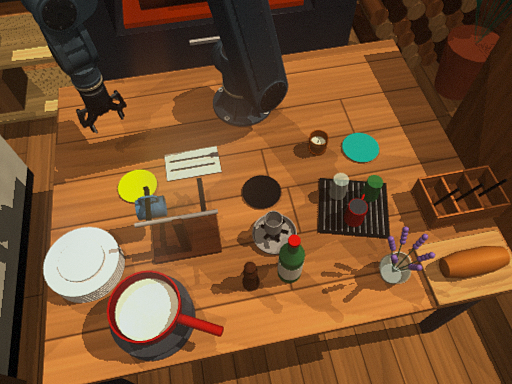

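```bash
cat >> h.py <<'E'
def go(*wps,step=.2,ang=35,pose=None):
    "wps: (x,y,z,psi deg or None); prints x,y,z,turn rows per call"
    s=bot.state(); p=np.array(s["ee_pos"]); R=s["eef_rot"]; psi=np.degrees(np.arctan2(R[1][0],R[0][0]))
    if pose: p=np.array(pose[:3],float); psi=pose[3]
    for w in wps:
        t=np.array(w[:3],float); a=psi if w[3] is None else w[3]
        n=max(1,int(np.ceil(max(np.linalg.norm(t-p)/step,abs(a-psi)/ang)-1e-6)))
        d=(t-p)/n; da=(a-psi)/n
        for i in range(n):
            c,k=np.cos(np.radians(psi)),np.sin(np.radians(psi))
            r=[(d[0]*c+d[1]*k)/.5,(d[0]*k-d[1]*c)/.5,-d[2]/.5,-da/30]
            print(w,i,np.round(r,3).tolist()); psi+=da; p=p+d
def st():
    s=bot.state();R=s["eef_rot"];print(round(s["clock"],2),np.round(s["ee_pos"],4),"psi",round(np.degrees(np.arctan2(R[1][0],R[0][0])),2),"F",np.round(s["wrist_force"],1),"w",round(s["grip_width"],4),"g",round(s["grasp_force"],1),"q",np.round(s["q"],2))
E
python3 - <<'E'
from h import *
print(np.round(bot.calibration("wrist")["tool_from_camera"],3)); print(bot.calibration("wrist")["camera_matrix"])
go((.36,-.25,.36,None),(.47,-.0,.33,90))
z=np.load("top0.npz");W=z["W"]
def box(x0,x1,y0,y1,z0,z1):
    m=(W[...,0]>x0)&(W[...,0]<x1)&(W[...,1]>y0)&(W[...,1]<y1)&(W[...,2]>z0)&(W[...,2]<z1);q=W[m];return len(q),np.round(q.mean(0),3),np.round(q.min(0),3),np.round(q.max(0),3)
print("strips",box(.42,.6,-.29,-.15,.19,.24)); print("bar",box(.55,.64,-.45,-.15,.2,.24)); print("base",box(.4,.68,-.45,-.15,.008,.03)); print("mugtop",box(.55,.66,.23,.33,.085,.12))
E
```

```text
[[ 0.    -0.962 -0.273  0.07 ]
 [ 1.     0.     0.    -0.   ]
 [ 0.    -0.273  0.962 -0.131]
 [ 0.     0.     0.     1.   ]]
[[311.85025594   0.         257.58932669]
 [  0.         311.85025594 191.4087333 ]
 [  0.           0.           1.        ]]
(0.36, -0.25, 0.36, None) 0 [0.215, -0.143, -0.118, -0.0]
(0.36, -0.25, 0.36, None) 1 [0.215, -0.143, -0.118, -0.0]
(0.47, -0.0, 0.33, 90) 0 [0.208, -0.177, 0.03, -1.07]
(0.47, -0.0, 0.33, 90) 1 [0.27, -0.04, 0.03, -1.07]
strips (298, array([ 0.561, -0.223,  0.215]), array([ 0.479, -0.289,  0.206]), array([ 0.6  , -0.176,  0.23 ]))
bar (440, array([ 0.587, -0.295,  0.215]), array([ 0.552, -0.415,  0.204]), array([ 0.612, -0.176,  0.224]))
base (1625, array([ 0.553, -0.285,  0.015]), array([ 0.403, -0.45 ,  0.008]), array([ 0.675, -0.161,  0.029]))
mugtop (250, array([0.604, 0.275, 0.094]), array([0.573, 0.245, 0.085]), array([0.634, 0.307, 0.103]))
```

step_arm(plan=[0.215,-0.143,-0.118,0,0.215,-0.143,-0.118,0,0.215,-0.143,-0.118,0,0.215,-0.143,-0.118,0])

```text
clock: 1.03
ee_pos: [0.2957, -0.3587, 0.3035]
eef_rot: [[0.9, 0.437, 0.002], [0.437, -0.9, -0.001], [0.001, 0.002, -1.0]]
wrist_force: [0.8, -1.6, 0.8]
grip_width: 0.0857
grasp_force: 0.0
```

step_arm(plan=[0.215,-0.143,-0.118,0,0.215,-0.143,-0.118,0,0.215,-0.143,-0.118,0,0.215,-0.143,-0.118,0])

```text
clock: 1.37
ee_pos: [0.3615, -0.2473, 0.3627]
eef_rot: [[0.899, 0.437, 0.003], [0.437, -0.899, -0.001], [0.002, 0.002, -1.0]]
wrist_force: [-0.5, -1.1, -0.1]
grip_width: 0.0857
grasp_force: 0.0
```

step_arm(plan=[0.208,-0.177,0.03,-1,0.208,-0.177,0.03,-1,0.208,-0.177,0.03,-1,0.208,-0.177,0.03,-1,0.208,-0.177,0.03,-1])

```text
clock: 1.78
ee_pos: [0.4158, -0.1224, 0.345]
eef_rot: [[0.552, 0.834, -0.0], [0.834, -0.552, 0.001], [0.001, -0.001, -1.0]]
wrist_force: [-0.2, -0.1, -0.1]
grip_width: 0.0851
grasp_force: 0.0
```

step_arm(plan=[0.26,-0.05,0.03,-1,0.26,-0.05,0.03,-1,0.26,-0.05,0.03,-1,0.26,-0.05,0.03,-1,0.26,-0.05,0.03,-1])

```text
clock: 2.2
ee_pos: [0.4679, -0.0021, 0.3297]
eef_rot: [[0.065, 0.998, -0.001], [0.998, -0.065, 0.0], [0.0, -0.001, -1.0]]
wrist_force: [-1.0, -0.1, -0.1]
grip_width: 0.0857
grasp_force: 0.0
```

```bash
python3 - <<'E'
from h import *
st()
s,im,d=snap("wrist"); cv2.imwrite("pics/w1.png",im[...,::-1]); W=cloud("wrist",s,d); np.savez("w1.npz",W=W,im=im)
for t in ["beaker","rinser","tray","pad_top"]: print(t,spot("wrist",s,t))
def rim(m):
    q=W[m][:,:2]; c,r=cv2.minEnclosingCircle(q.astype(np.float32)); return len(q),np.round(c,4),round(r,4)
x,y,z=W[...,0],W[...,1],W[...,2]
print("rim",rim((abs(x-.607)<.06)&(abs(y)<.06)&(z>.106)&(z<.125)))
print("dish",rim((abs(x-.607)<.1)&(abs(y)<.1)&(z>.014)&(z<.03)))
k=(im.max(-1)<60)&(abs(x-.438)<.09)&(abs(y+.008)<.09)&(z<.014)&(z>.002)
print("tray",rim(k),np.nanmedian(z[k]))
E
```

```text
2.2 [ 0.4679 -0.0021  0.3297] psi 86.25 F [-1.  -0.1 -0.1] w 0.0857 g 0.0 q [-0.    0.13  0.07  1.51  0.    1.63]
beaker [(0.64, [0.618, -0.013, 0.086])]
rinser [(0.82, [0.593, 0.019, 0.004])]
tray [(0.73, [0.437, -0.008, 0.003])]
pad_top [(0.73, [0.593, 0.023, 0.056])]
rim (699, array([ 0.6056, -0.0099]), 0.0302)
dish (1219, array([ 0.6114, -0.0061]), 0.0751)
tray (5167, array([ 0.4367, -0.0123]), 0.0693) 0.007804448070585557
```

View pics/w1.png

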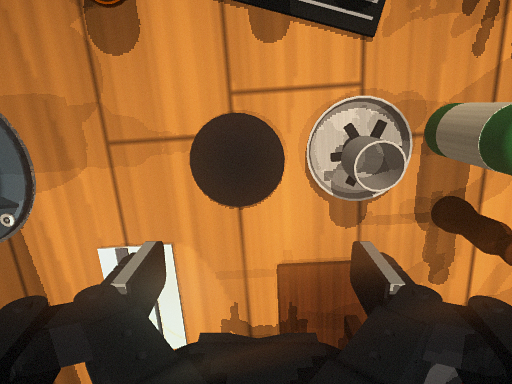

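```bash
python3 - <<'E'
from h import *
go((.6056,-.0099,.2,176.25),(.6056,-.0099,.09,176.25),ang=30)
E
```

```text
(0.6056, -0.0099, 0.2, 176.25) 0 [0.003, 0.069, 0.065, -0.756]
(0.6056, -0.0099, 0.2, 176.25) 1 [-0.024, 0.065, 0.065, -0.756]
(0.6056, -0.0099, 0.2, 176.25) 2 [-0.047, 0.051, 0.065, -0.756]
(0.6056, -0.0099, 0.2, 176.25) 3 [-0.063, 0.029, 0.065, -0.756]
(0.6056, -0.0099, 0.09, 176.25) 0 [-0.0, 0.0, 0.22, 0.0]
```

step_arm(plan=[0.003,0.069,0.065,-0.756,0.003,0.069,0.065,-0.756,0.003,0.069,0.065,-0.756,0.003,0.069,0.065,-0.756])

```text
clock: 2.78
ee_pos: [0.5016, -0.0059, 0.2974]
eef_rot: [[-0.319, 0.948, -0.001], [0.948, 0.319, -0.0], [0.0, -0.001, -1.0]]
wrist_force: [0.3, -0.3, -0.7]
grip_width: 0.0854
grasp_force: 0.0
```

step_arm(plan=[-0.024,0.065,0.065,-0.756,-0.024,0.065,0.065,-0.756,-0.024,0.065,0.065,-0.756,-0.024,0.065,0.065,-0.756])

```text
clock: 3.12
ee_pos: [0.5363, -0.0066, 0.2651]
eef_rot: [[-0.658, 0.753, -0.001], [0.753, 0.658, -0.0], [0.0, -0.001, -1.0]]
wrist_force: [0.5, -0.0, -0.0]
grip_width: 0.0856
grasp_force: 0.0
```

step_arm(plan=[-0.047,0.051,0.065,-0.756,-0.047,0.051,0.065,-0.756,-0.047,0.051,0.065,-0.756,-0.047,0.051,0.065,-0.756])

```text
clock: 3.45
ee_pos: [0.571, -0.0072, 0.2329]
eef_rot: [[-0.897, 0.442, -0.0], [0.442, 0.897, 0.0], [0.0, -0.0, -1.0]]
wrist_force: [-0.4, 0.1, 0.3]
grip_width: 0.0858
grasp_force: 0.0
```

step_arm(plan=[-0.063,0.029,0.065,-0.756,-0.063,0.029,0.065,-0.756,-0.063,0.029,0.065,-0.756,-0.063,0.029,0.065,-0.756,-0.063,0.029,0.065,-0.756])

```text
clock: 3.87
ee_pos: [0.6057, -0.0077, 0.2012]
eef_rot: [[-0.998, 0.068, 0.001], [0.068, 0.998, 0.0], [-0.001, 0.0, -1.0]]
wrist_force: [-0.8, -0.6, -0.3]
grip_width: 0.0853
grasp_force: 0.0
```

```bash
python3 - <<'E'
from h import *
st()
s,im,d=snap("wrist"); W=cloud("wrist",s,d)
x,y,z=W[...,0],W[...,1],W[...,2]
for n,m in (("rim",(abs(x-.607)<.06)&(abs(y)<.06)&(z>.106)&(z<.125)),("dish",(abs(x-.607)<.1)&(abs(y)<.1)&(z>.014)&(z<.03))):
    q=W[m][:,:2]; print(n,len(q),cv2.minEnclosingCircle(q.astype(np.float32)))
go((.6056,-.0099,.09,None))
E
```

```text
3.87 [ 0.6057 -0.0077  0.2012] psi 176.12 F [-0.8 -0.6 -0.3] w 0.0853 g 0.0 q [-0.01  0.39  0.1   1.28  0.    0.05]
rim 1391 ((0.6062015295028687, -0.009986048564314842), 0.030013082548975945)
dish 2795 ((0.6115338802337646, -0.005951243918389082), 0.07476229965686798)
(0.6056, -0.0099, 0.09, None) 0 [-0.0, -0.004, 0.223, -0.0]
```

step_arm(plan=[0,-0.004,0.06,0,0,-0.004,0.12,0,0,-0.004,0.18,0,0,-0.004,0.21,0,0,-0.004,0.223,0])

```text
clock: 4.33
ee_pos: [0.6041, -0.0094, 0.0871]
eef_rot: [[-0.998, 0.066, -0.003], [0.066, 0.998, 0.0], [0.003, -0.0, -1.0]]
wrist_force: [-0.8, 0.4, -0.2]
grip_width: 0.0851
grasp_force: 0.0
```

step_arm(plan=[0,0,0,0,0,0,0,0,0,0,0,0,0,0,0,0,0,0,0,0], jaw=0, grip_force=30)

```text
clock: 4.75
ee_pos: [0.6064, -0.0095, 0.0902]
eef_rot: [[-0.998, 0.061, 0.002], [0.061, 0.998, -0.0], [-0.002, 0.0, -1.0]]
wrist_force: [-1.2, -0.6, 2.3]
grip_width: 0.0597
grasp_force: 31.9
```

step_arm(plan=[0,0,0,0,0,0,0,0,0,0,0,0,0,0,0,0,0,0,0,0])

```text
clock: 5.17
ee_pos: [0.6061, -0.0094, 0.089]
eef_rot: [[-0.998, 0.06, 0.001], [0.06, 0.998, 0.0], [-0.001, 0.0, -1.0]]
wrist_force: [0.9, -2.6, 2.7]
grip_width: 0.0592
grasp_force: 31.9
```

```bash
python3 - <<'E'
from h import *
st()
go((.6056,-.0099,.13,None),(.4367,-.0123,.13,None),(.4367,-.0123,.0455,None))
E
```

```text
5.17 [ 0.6061 -0.0094  0.089 ] psi 176.54 F [ 0.9 -2.6  2.7] w 0.0592 g 31.9 q [-0.02  0.46 -0.09  1.02  0.    0.04]
(0.6056, -0.0099, 0.13, None) 0 [0.001, -0.001, -0.082, -0.0]
(0.4367, -0.0123, 0.13, None) 0 [0.337, -0.025, -0.0, -0.0]
(0.4367, -0.0123, 0.0455, None) 0 [0.0, 0.0, 0.169, -0.0]
```

step_arm(plan=[0,0,-0.03,0,0,0,-0.06,0,0,0,-0.082,0,0,0,-0.082,0])

```text
clock: 5.5
ee_pos: [0.6063, -0.0092, 0.1314]
eef_rot: [[-0.998, 0.06, 0.002], [0.06, 0.998, 0.0], [-0.002, 0.001, -1.0]]
wrist_force: [0.3, -0.1, -2.3]
grip_width: 0.0596
grasp_force: 32.7
```

step_arm(plan=[0.06,-0.004,0,0,0.13,-0.01,0,0,0.21,-0.015,0,0,0.28,-0.02,0,0,0.337,-0.025,0,0])

```text
clock: 5.92
ee_pos: [0.4329, -0.0115, 0.1284]
eef_rot: [[-0.998, 0.06, -0.003], [0.06, 0.998, 0.001], [0.003, 0.0, -1.0]]
wrist_force: [-0.2, 0.2, -1.3]
grip_width: 0.0593
grasp_force: 32.9
```

step_arm(plan=[0,0,0,0,0,0,0.05,0,0,0,0.1,0,0,0,0.14,0,0,0,0.155,0])

```text
clock: 6.33
ee_pos: [0.4346, -0.0115, 0.0495]
eef_rot: [[-0.998, 0.06, -0.005], [0.06, 0.998, 0.0], [0.005, 0.0, -1.0]]
wrist_force: [-0.7, 0.4, -2.4]
grip_width: 0.0595
grasp_force: 33.1
```

step_arm(plan=[0,0,0.006,0,0,0,0.012,0,0,0,0.014,0,0,0,0.014,0,0,0,0.014,0])

```text
clock: 6.75
ee_pos: [0.4372, -0.0117, 0.0463]
eef_rot: [[-0.998, 0.06, 0.001], [0.06, 0.998, -0.0], [-0.001, 0.0, -1.0]]
wrist_force: [-3.1, 0.8, 4.1]
grip_width: 0.0594
grasp_force: 33.5
```

```bash
python3 - <<'E'
from h import *
st()
E
```

```text
6.75 [ 0.4372 -0.0117  0.0463] psi 176.55 F [-3.1  0.8  4.1] w 0.0594 g 33.5 q [-0.03  0.25 -0.55  0.77  0.    0.03]
```

step_arm(plan=[0,0,0,0,0,0,0,0,0,0,0,0,0,0,0,0], jaw=1)

```text
clock: 7.08
ee_pos: [0.437, -0.0117, 0.0455]
eef_rot: [[-0.998, 0.06, 0.001], [0.06, 0.998, 0.0], [-0.001, 0.0, -1.0]]
wrist_force: [-0.3, -0.8, -0.4]
grip_width: 0.0852
grasp_force: 0.0
```

```bash
python3 - <<'E'
from h import *
st()
go((.4372,-.0117,.15,None),(.576,.285,.33,141))
E
```

```text
7.08 [ 0.437  -0.0117  0.0455] psi 176.55 F [-0.3 -0.8 -0.4] w 0.0852 g 0.0 q [-0.03  0.26 -0.55  0.76  0.    0.03]
(0.4372, -0.0117, 0.15, None) 0 [-0.0, 0.0, -0.209, -0.0]
(0.576, 0.285, 0.33, 141) 0 [-0.121, 0.305, -0.18, 0.592]
(0.576, 0.285, 0.33, 141) 1 [-0.022, 0.327, -0.18, 0.592]
```

step_arm(plan=[0,0,-0.03,0,0,0,-0.09,0,0,0,-0.16,0,0,0,-0.209,0])

```text
clock: 7.42
ee_pos: [0.4371, -0.0117, 0.1521]
eef_rot: [[-0.998, 0.06, 0.001], [0.06, 0.998, 0.0], [-0.001, 0.0, -1.0]]
wrist_force: [1.5, 0.3, -0.6]
grip_width: 0.0855
grasp_force: 0.0
```

step_arm(plan=[-0.121,0.305,-0.18,0.592,-0.121,0.305,-0.18,0.592,-0.121,0.305,-0.18,0.592,-0.121,0.305,-0.18,0.592,-0.121,0.305,-0.18,0.592])

```text
clock: 7.83
ee_pos: [0.5079, 0.1398, 0.2419]
eef_rot: [[-0.932, 0.361, 0.003], [0.361, 0.932, 0.001], [-0.002, 0.002, -1.0]]
wrist_force: [0.6, -0.9, 0.4]
grip_width: 0.0852
grasp_force: 0.0
```

step_arm(plan=[-0.022,0.327,-0.18,0.592,-0.022,0.327,-0.18,0.592,-0.022,0.327,-0.18,0.592,-0.022,0.327,-0.18,0.592,-0.022,0.327,-0.18,0.592])

```text
clock: 8.25
ee_pos: [0.5769, 0.289, 0.3313]
eef_rot: [[-0.778, 0.628, 0.002], [0.628, 0.778, 0.002], [-0.0, 0.003, -1.0]]
wrist_force: [0.8, -0.2, 0.0]
grip_width: 0.0852
grasp_force: 0.0
```

step_arm(plan=[0,0,0,0,0,0,0,0])

```text
clock: 8.42
ee_pos: [0.576, 0.2862, 0.3291]
eef_rot: [[-0.778, 0.628, -0.0], [0.628, 0.778, -0.0], [0.0, -0.0, -1.0]]
wrist_force: [-0.7, 0.5, 0.1]
grip_width: 0.0854
grasp_force: 0.0
```

```bash
python3 - <<'E'
from h import *
st()
s,im,d=snap("wrist"); cv2.imwrite("pics/w2.png",im[...,::-1]); W=cloud("wrist",s,d); np.savez("w2.npz",W=W,im=im)
x,y,z=W[...,0],W[...,1],W[...,2]
I=im.astype(int); red=(I[...,0]>60)&(I[...,0]>2*I[...,1])&(I[...,0]>2*I[...,2])&(abs(x-.6)<.12)&(abs(y-.275)<.12)
q=W[red&(z>.088)]; c,r=cv2.minEnclosingCircle(q[:,:2].astype(np.float32)); print("top",c,r,np.median(q[:,2]),q[:,2].max())
h=W[red&(np.hypot(x-c[0],y-c[1])>.039)&(z>.06)]
a=np.degrees(np.arctan2(h[:,1]-c[1],h[:,0]-c[0])); rr=np.hypot(h[:,0]-c[0],h[:,1]-c[1])
print("handle",len(h),np.median(a),a.min(),a.max(),rr.max(),h[:,2].min(),h[:,2].max())
for t in ["mug","mug_loop","glass1"]: print(t,spot("wrist",s,t))
E
```

```text
8.42 [0.576  0.2862 0.3291] psi 141.12 F [-0.7  0.5  0.1] w 0.0854 g 0.0 q [ 0.46  0.45  0.52  1.64 -0.    1.14]
top (0.6114785671234131, 0.28580036759376526) 0.04475703835487366 0.09266421168109276 0.4074666105294665
handle 305 149.69408664367418 -155.19264667313848 166.69998982607166 0.06584534046181312 0.06278864782496135 0.4074666105294665
mug [(0.95, [0.601, 0.273, 0.097])]
mug_loop [(0.57, [0.601, 0.28, 0.095])]
glass1 [(0.93, [0.531, 0.357, 0.1]), (0.67, [0.498, 0.253, 0.1])]
```

View pics/w2.png

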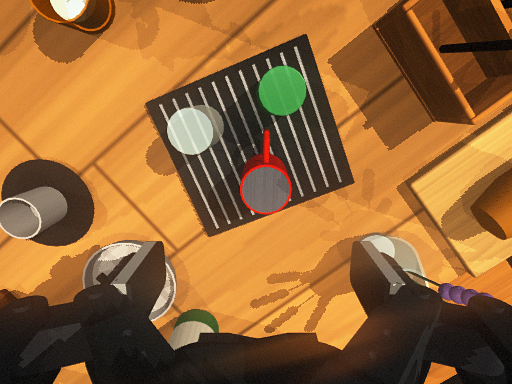

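```bash
python3 - <<'E'
from h import *
z_=np.load("w2.npz");W=z_["W"];I=z_["im"].astype(int)
x,y,z=W[...,0],W[...,1],W[...,2]
near=np.hypot(x-.601,y-.273)<.05
q=W[near&(z>.089)&(z<.1)]; c,r=cv2.minEnclosingCircle(q[:,:2].astype(np.float32)); print("top",c,r,len(q),q[:,:2].mean(0),np.median(q[:,2]))
red=(I[...,0]>60)&(I[...,0]>2*I[...,1])&(I[...,0]>2*I[...,2])&(np.hypot(x-c[0],y-c[1])<.085)
m=red&(np.hypot(x-c[0],y-c[1])>.042)&(z>.065)&(z<.1)
h=W[m]-[*c,0]
print("handle",len(h),np.degrees(np.arctan2(np.median(h[:,1]),np.median(h[:,0]))),np.hypot(h[:,0],h[:,1]).max(),h[:,2].min(),h[:,2].max())
a=np.degrees(np.arctan2(h[:,1],h[:,0]));print(np.percentile(a,[2,25,50,75,98]))
for g in((.498,.25),(.526,.355)):
    q=W[(np.hypot(x-g[0],y-g[1])<.05)&(z>.09)&(z<.105)];print("glass",cv2.minEnclosingCircle(q[:,:2].astype(np.float32)),q[:,2].max())
E
```

```text
top (0.60781329870224, 0.2733829617500305) 0.03208925575017929 2045 [0.60684051 0.27397716] 0.09339515737468618
handle 162 140.58306906880387 0.06985648238799999 0.06501887358753905 0.08336283162821329
[135.41870205 138.23350626 140.38105562 142.52717472 144.60982459]
glass ((0.4979633092880249, 0.2496129274368286), 0.027238905429840088) 0.10056069539931489
glass ((0.5293608903884888, 0.3591051995754242), 0.02719738520681858) 0.10031978362610955
```

```bash
python3 - <<'E'
from h import *
go((.6073,.2737,.15,140.5),(.6073,.2737,.062,140.5))
E
```

```text
(0.6073, 0.2737, 0.15, 140.5) 0 [-0.063, 0.024, 0.359, 0.016]
(0.6073, 0.2737, 0.062, 140.5) 0 [0.0, 0.0, 0.176, -0.0]
```

step_arm(plan=[-0.032,0.012,0.08,0.016,-0.063,0.024,0.16,0.016,-0.063,0.024,0.24,0.016,-0.063,0.024,0.31,0.016,-0.063,0.024,0.359,0.016])

```text
clock: 9.03
ee_pos: [0.606, 0.2726, 0.1464]
eef_rot: [[-0.771, 0.637, -0.004], [0.637, 0.771, -0.002], [0.002, -0.004, -1.0]]
wrist_force: [0.9, 0.9, 0.0]
grip_width: 0.0855
grasp_force: 0.0
```

step_arm(plan=[0,0,0,0,0,0,0,0])

```text
clock: 9.2
ee_pos: [0.6068, 0.2736, 0.1499]
eef_rot: [[-0.772, 0.636, -0.002], [0.636, 0.772, -0.001], [0.001, -0.002, -1.0]]
wrist_force: [0.6, 0.2, 0.5]
grip_width: 0.0857
grasp_force: 0.0
```

```bash
python3 - <<'E'
from h import *
st()
s,im,d=snap("wrist"); W=cloud("wrist",s,d)
x,y,z=W[...,0],W[...,1],W[...,2]
q=W[(np.hypot(x-.607,y-.274)<.045)&(z>.089)&(z<.1)]; c,r=cv2.minEnclosingCircle(q[:,:2].astype(np.float32)); print("top",c,r,len(q),q[:,:2].mean(0),np.median(q[:,2]))
go((.6073,.2737,.062,140.5))
E
```

```text
9.2 [0.6068 0.2736 0.1499] psi 140.49 F [0.6 0.2 0.5] w 0.0857 g 0.0 q [0.42 0.52 0.18 1.24 0.   1.11]
top (0.6083621978759766, 0.2736516296863556) 0.03231554478406906 7234 [0.60679306 0.27455327] 0.09339431388894004
(0.6073, 0.2737, 0.062, 140.5) 0 [0.0, -0.002, 0.18, 0.0]
```

step_arm(plan=[0,-0.001,0.05,0,0,-0.001,0.1,0,0,-0.001,0.15,0,0,-0.001,0.178,0,0,-0.001,0.178,0])

```text
clock: 9.67
ee_pos: [0.6071, 0.2742, 0.0609]
eef_rot: [[-0.772, 0.636, -0.001], [0.636, 0.772, -0.0], [0.001, -0.001, -1.0]]
wrist_force: [-0.1, -1.1, 0.1]
grip_width: 0.0854
grasp_force: 0.0
```

step_arm(plan=[0,0,0,0,0,0,0,0,0,0,0,0,0,0,0,0,0,0,0,0], jaw=0, grip_force=70)

```text
clock: 10.08
ee_pos: [0.609, 0.275, 0.0649]
eef_rot: [[-0.772, 0.636, 0.004], [0.636, 0.772, 0.002], [-0.002, 0.004, -1.0]]
wrist_force: [-1.6, -0.4, 5.7]
grip_width: 0.0636
grasp_force: 77.2
```

step_arm(plan=[0,0,0,0,0,0,0,0])

```text
clock: 10.25
ee_pos: [0.609, 0.275, 0.0649]
eef_rot: [[-0.772, 0.636, 0.004], [0.636, 0.772, 0.002], [-0.002, 0.004, -1.0]]
wrist_force: [-1.2, -1.1, 6.2]
grip_width: 0.0638
grasp_force: 77.2
```

```bash
python3 - <<'E'
from h import *
st()
s,im,d=snap("wrist"); cv2.imwrite("pics/w3.png",im[...,::-1]); W=cloud("wrist",s,d); I=im.astype(int)
x,y,z=W[...,0],W[...,1],W[...,2]
q=W[(np.hypot(x-.607,y-.274)<.045)&(z>.089)&(z<.1)]; c,r=cv2.minEnclosingCircle(q[:,:2].astype(np.float32)); print("top",c,r,len(q),q[:,:2].mean(0),np.median(q[:,2]))
red=(I[...,0]>60)&(I[...,0]>2*I[...,1])&(I[...,0]>2*I[...,2])&(np.hypot(x-c[0],y-c[1])<.085)
h=W[red&(np.hypot(x-c[0],y-c[1])>.042)&(z>.065)&(z<.088)]-[*s["ee_pos"][:2],0]
print("handle",len(h),np.degrees(np.arctan2(np.median(h[:,1]),np.median(h[:,0]))))
E
```

```text
10.25 [0.609  0.275  0.0649] psi 140.54 F [-1.2 -1.1  6.2] w 0.0638 g 77.2 q [ 0.42  0.57  0.05  1.04 -0.    1.11]
top (0.6032897233963013, 0.27841871976852417) 0.0436217300593853 18655 [0.6047778  0.27942743] 0.0934048102726468
handle 1164 139.85901124880698
```

```bash
python3 - <<'E'
from h import *
go((.6073,.2737,.17,None),(.6115,-.006,.17,180),pose=(.6073,.2737,.061,140.5),step=.15)
E
```

```text
(0.6073, 0.2737, 0.17, None) 0 [0.0, 0.0, -0.218, -0.0]
(0.6115, -0.006, 0.17, 180) 0 [-0.181, -0.213, -0.0, -0.658]
(0.6115, -0.006, 0.17, 180) 1 [-0.098, -0.262, -0.0, -0.658]
```

step_arm(plan=[0,0,-0.03,0,0,0,-0.08,0,0,0,-0.13,0,0,0,-0.18,0,0,0,-0.218,0])

```text
clock: 10.72
ee_pos: [0.6084, 0.2749, 0.175]
eef_rot: [[-0.772, 0.635, 0.004], [0.635, 0.772, 0.002], [-0.002, 0.004, -1.0]]
wrist_force: [1.6, 0.2, -2.0]
grip_width: 0.064
grasp_force: 77.6
```

step_arm(plan=[-0.036,-0.043,0,-0.13,-0.072,-0.085,0,-0.26,-0.108,-0.128,0,-0.4,-0.145,-0.17,0,-0.53,-0.181,-0.213,0,-0.658])

```text
clock: 11.13
ee_pos: [0.6103, 0.1337, 0.1728]
eef_rot: [[-0.943, 0.334, 0.003], [0.334, 0.943, 0.001], [-0.003, 0.002, -1.0]]
wrist_force: [0.7, 0.1, -1.8]
grip_width: 0.0635
grasp_force: 77.6
```

step_arm(plan=[-0.02,-0.052,0,-0.13,-0.04,-0.105,0,-0.26,-0.06,-0.157,0,-0.4,-0.08,-0.21,0,-0.53,-0.098,-0.262,0,-0.658])

```text
clock: 11.55
ee_pos: [0.6123, -0.0066, 0.1727]
eef_rot: [[-1.0, -0.004, 0.003], [-0.004, 1.0, 0.0], [-0.003, 0.0, -1.0]]
wrist_force: [1.0, -0.2, -1.3]
grip_width: 0.064
grasp_force: 77.6
```

step_arm(plan=[0,0,0,0,0,0,0,0,0,0,0,0])

```text
clock: 11.8
ee_pos: [0.6121, -0.005, 0.1718]
eef_rot: [[-1.0, 0.001, 0.002], [0.001, 1.0, 0.0], [-0.002, 0.0, -1.0]]
wrist_force: [0.0, 0.1, -2.1]
grip_width: 0.0632
grasp_force: 77.7
```

```bash
python3 - <<'E'
from h import *
st()
s,im,d=snap("wrist"); cv2.imwrite("pics/w4.png",im[...,::-1]); W=cloud("wrist",s,d); I=im.astype(int); np.savez("w4.npz",W=W,im=im)
R=np.array(s["eef_rot"]); L=(W-s["ee_pos"])@R   # tool coords
red=(I[...,0]>60)&(I[...,0]>2*I[...,1])&(I[...,0]>2*I[...,2])
h=L[red&(L[...,0]>.042)&(L[...,0]<.085)&(abs(L[...,1])<.02)&(L[...,2]<.03)]
print("handle tool",len(h),np.median(h,0),np.degrees(np.arctan2(np.median(h[:,1]),np.median(h[:,0]))),h.max(0))
z=L[...,2]; t=(np.hypot(L[...,0],L[...,1])<.05)&(abs(z-np.nanmedian(z[(np.hypot(L[...,0],L[...,1])<.02)]))<.003)
q=L[t]; print("top",len(q),q.mean(0),np.percentile(q,[1,50,99],0))
w=(np.hypot(W[...,0]-.6115,W[...,1]+.006)<.09)&(W[...,2]>.014)&(W[...,2]<.03)
print("dish",w.sum())
E
```

```text
11.8 [ 0.6121 -0.005   0.1718] psi 179.95 F [ 0.   0.1 -2.1] w 0.0632 g 77.7 q [-0.01  0.41  0.06  1.22  0.   -0.01]
handle tool 1424 [ 0.05550533  0.0003401  -0.01552773] 0.35106542464916757 [ 0.06895517  0.0042592  -0.00313625]
top 17880 [ 0.0051061   0.00059487 -0.02846616] [[-0.01873105 -0.03253602 -0.03149071]
 [ 0.00541189  0.00071219 -0.02845483]
 [ 0.02953041  0.03377783 -0.02660467]]
dish 2445
```

View pics/w4.png

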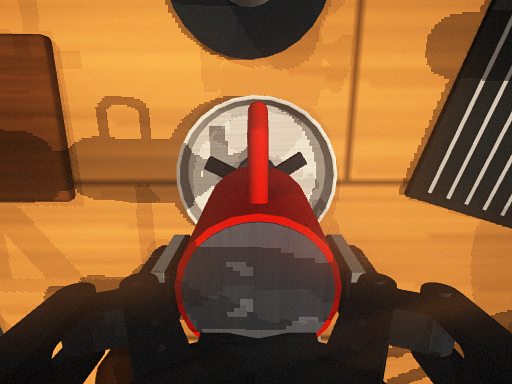

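step_arm(plan=[0.002,-0.003,0.03,0,0.002,-0.003,0.07,0,0.002,-0.003,0.1,0,0.002,-0.003,0.114,0,0.002,-0.003,0.114,0])

```text
clock: 12.27
ee_pos: [0.6097, -0.0056, 0.112]
eef_rot: [[-1.0, -0.002, -0.003], [-0.002, 1.0, 0.0], [0.003, 0.0, -1.0]]
wrist_force: [-0.0, -0.6, -1.6]
grip_width: 0.064
grasp_force: 77.7
```

step_arm(plan=[0,0,0.006,0,0,0,0.012,0,0,0,0.018,0,0,0,0.024,0,0,0,0.03,0])

```text
clock: 12.68
ee_pos: [0.6115, -0.0062, 0.0994]
eef_rot: [[-1.0, -0.001, 0.002], [-0.001, 1.0, 0.001], [-0.002, 0.001, -1.0]]
wrist_force: [-0.7, 3.7, 8.1]
grip_width: 0.0639
grasp_force: 78.6
```

```bash
python3 - <<'E'
from h import *
st()
E
```

```text
12.68 [ 0.6115 -0.0062  0.0994] psi -179.96 F [-0.7  3.7  8.1] w 0.0639 g 78.6 q [-0.01  0.46 -0.06  1.05  0.   -0.01]
```

step_arm(plan=[0,0,0.004,0,0,0,0.008,0,0,0,0.012,0,0,0,0.012,0])

```text
clock: 13.02
ee_pos: [0.6123, -0.0062, 0.0974]
eef_rot: [[-1.0, -0.001, 0.007], [-0.001, 1.0, 0.001], [-0.007, 0.001, -1.0]]
wrist_force: [-10.5, 2.9, 38.9]
grip_width: 0.0635
grasp_force: 81.7
```

step_arm(plan=[0,0,0.002,0,0,0,0.004,0,0,0,0.006,0,0,0,0.006,0])

```text
clock: 13.35
ee_pos: [0.6129, -0.0062, 0.097]
eef_rot: [[-1.0, -0.001, 0.01], [-0.001, 1.0, 0.001], [-0.01, 0.001, -1.0]]
wrist_force: [-16.0, 3.8, 59.5]
grip_width: 0.0637
grasp_force: 83.8
```

```bash
python3 - <<'E'
from h import *
st()
E
```

```text
13.35 [ 0.6129 -0.0062  0.097 ] psi -179.96 F [-16.    3.8  59.5] w 0.0637 g 83.8 q [-0.01  0.46 -0.07  1.04  0.   -0.01]
```

step_arm(plan=[0,0,-0.002,0,0,0,-0.006,0,0,0,-0.006,0,0,0,-0.006,0])

```text
clock: 13.68
ee_pos: [0.6123, -0.0062, 0.0973]
eef_rot: [[-1.0, -0.001, 0.007], [-0.001, 1.0, 0.001], [-0.007, 0.001, -1.0]]
wrist_force: [-9.4, 2.5, 37.7]
grip_width: 0.0636
grasp_force: 81.5
```

step_arm(plan=[0,0,0,0,0,0,0,0,0,0,0,0,0,0,0,0,0,0,0,0])

```text
clock: 14.1
ee_pos: [0.6123, -0.0062, 0.0974]
eef_rot: [[-1.0, -0.001, 0.007], [-0.001, 1.0, 0.001], [-0.007, 0.001, -1.0]]
wrist_force: [-8.5, 3.3, 37.4]
grip_width: 0.0638
grasp_force: 81.5
```

step_arm(plan=[0,0,0,0,0,0,0,0,0,0,0,0,0,0,0,0])

```text
clock: 14.43
ee_pos: [0.6123, -0.0062, 0.0974]
eef_rot: [[-1.0, -0.001, 0.007], [-0.001, 1.0, 0.001], [-0.007, 0.001, -1.0]]
wrist_force: [-9.5, 3.7, 37.6]
grip_width: 0.0637
grasp_force: 81.5
```

step_arm(plan=[0,0,-0.02,0,0,0,-0.06,0,0,0,-0.12,0,0,0,-0.2,0,0,0,-0.2,0])

```text
clock: 14.85
ee_pos: [0.6134, -0.0069, 0.1996]
eef_rot: [[-1.0, -0.0, 0.01], [-0.0, 1.0, -0.0], [-0.01, -0.0, -1.0]]
wrist_force: [1.3, -0.6, -1.1]
grip_width: 0.0641
grasp_force: 77.8
```

```bash
python3 - <<'E'
from h import *
st()
s,im,d=snap("wrist"); W=cloud("wrist",s,d); I=im.astype(int)
R=np.array(s["eef_rot"]); L=(W-s["ee_pos"])@R
red=(I[...,0]>60)&(I[...,0]>2*I[...,1])&(I[...,0]>2*I[...,2])
h=L[red&(L[...,0]>.042)&(L[...,0]<.085)&(abs(L[...,1])<.02)&(L[...,2]<.03)]
print("handle tool",len(h),np.median(h,0),h.max(0),h.min(0))
z=L[...,2]; t=(np.hypot(L[...,0],L[...,1])<.05)&(abs(z-np.nanmedian(z[(np.hypot(L[...,0],L[...,1])<.02)]))<.003)
q=L[t]; A=np.c_[q[:,:2],np.ones(len(q))]; print("top",q.mean(0),np.linalg.lstsq(A,q[:,2],rcond=None)[0])
E
```

```text
14.85 [ 0.6134 -0.0069  0.1996] psi -179.99 F [ 1.3 -0.6 -1.1] w 0.0641 g 77.8 q [-0.01  0.4   0.11  1.27 -0.   -0.01]
handle tool 1428 [ 0.05546908  0.00070177 -0.01552392] [ 0.06896372  0.00426491 -0.0022757 ] [ 0.04200225 -0.00323524 -0.01847077]
top [ 0.00510872  0.00054792 -0.02846669] [ 0.00394485  0.00275841 -0.02848835]
```

```bash
python3 - <<'E'
from h import *
for n in("top","scene"):
    z_=np.load(n+"0.npz");W=z_["W"];x,y,z=W[...,0],W[...,1],W[...,2]
    m=(abs(x-.56)<.14)&(y>-.45)&(y<-.15)&(z>.2)&(z<.232)
    q=W[m&(x>.5)]; q=q[(q[:,1]>-.43)]
    # bar: points far x
    a=np.polyfit(q[:,1],q[:,0],1)
    for _ in range(8):
        e=q[:,0]-np.polyval(a,q[:,1]); a=np.polyfit(q[abs(e)<.008][:,1],q[abs(e)<.008][:,0],1)
    k=q[abs(q[:,0]-np.polyval(a,q[:,1]))<.008]
    print(n,"bar slope deg",np.degrees(np.arctan(a[0])),"x at y=-.3",np.polyval(a,-.3),"y range",k[:,1].min(),k[:,1].max(),len(k))
    f=W[m&(x<.56)&(y>-.31)]; print(" strip",len(f), np.round(np.percentile(f,[2,50,98],0),3).tolist() if len(f) else"")
go((.48,-.12,.33,270),pose=(.6134,-.0069,.2,180),ang=30)
E
```

```text
top bar slope deg 3.3490340084250536 x at y=-.3 0.5672315393109475 y range -0.381224250762272 -0.20751354102127012 50
 strip 118 [[0.479, -0.222, 0.208], [0.522, -0.214, 0.213], [0.559, -0.207, 0.229]]
scene bar slope deg 7.578082791688862 x at y=-.3 0.5823889777059649 y range -0.38340763879226136 -0.1775050838837741 146
 strip 128 [[0.483, -0.223, 0.209], [0.517, -0.216, 0.213], [0.558, -0.208, 0.228]]
(0.48, -0.12, 0.33, 270) 0 [0.089, -0.075, -0.087, -1.0]
(0.48, -0.12, 0.33, 270) 1 [0.115, -0.021, -0.087, -1.0]
(0.48, -0.12, 0.33, 270) 2 [0.11, 0.039, -0.087, -1.0]
```

step_arm(plan=[0.02,-0.015,-0.02,-0.2,0.036,-0.03,-0.035,-0.4,0.054,-0.045,-0.052,-0.6,0.072,-0.06,-0.07,-0.8,0.089,-0.075,-0.087,-1])

```text
clock: 15.32
ee_pos: [0.5652, -0.0447, 0.2349]
eef_rot: [[-0.863, -0.505, -0.002], [-0.505, 0.863, -0.0], [0.002, 0.001, -1.0]]
wrist_force: [0.6, 0.3, -2.6]
grip_width: 0.064
grasp_force: 77.8
```

step_arm(plan=[0.023,-0.004,-0.018,-0.2,0.046,-0.008,-0.035,-0.4,0.07,-0.012,-0.052,-0.6,0.092,-0.016,-0.07,-0.8,0.115,-0.021,-0.087,-1])

```text
clock: 15.73
ee_pos: [0.5208, -0.0825, 0.2785]
eef_rot: [[-0.495, -0.869, -0.002], [-0.869, 0.495, 0.0], [0.001, 0.001, -1.0]]
wrist_force: [0.7, -0.5, -1.5]
grip_width: 0.0635
grasp_force: 77.8
```

step_arm(plan=[0.022,0.008,-0.018,-0.2,0.044,0.016,-0.035,-0.4,0.066,0.023,-0.052,-0.6,0.088,0.031,-0.07,-0.8,0.11,0.039,-0.087,-1])

```text
clock: 16.15
ee_pos: [0.4765, -0.1204, 0.322]
eef_rot: [[0.005, -1.0, -0.002], [-1.0, -0.005, 0.0], [-0.0, 0.002, -1.0]]
wrist_force: [0.4, -0.5, -2.4]
grip_width: 0.0635
grasp_force: 77.8
```

step_arm(plan=[0,0,0,0,0,0,0,0,0,0,0,0])

```text
clock: 16.4
ee_pos: [0.4773, -0.1198, 0.3218]
eef_rot: [[-0.003, -1.0, -0.001], [-1.0, 0.003, 0.0], [-0.0, 0.001, -1.0]]
wrist_force: [-0.7, 0.7, -1.9]
grip_width: 0.064
grasp_force: 77.8
```

```bash
python3 - <<'E'
from h import *
st()
s,im,d=snap("wrist"); cv2.imwrite("pics/w5.png",im[...,::-1]); W=cloud("wrist",s,d); np.savez("w5.npz",W=W,im=im)
x,y,z=W[...,0],W[...,1],W[...,2]
q=W[(abs(y+.215)<.025)&(x>.46)&(x<.585)&(z>.2)&(z<.235)]
for lo in np.arange(.46,.585,.01):
    k=q[(q[:,0]>=lo)&(q[:,0]<lo+.01)]
    if len(k)>5: print(round(lo,2),len(k),np.round(k.min(0),4),np.round(k.max(0),4),np.round(np.median(k,0),4))
print(spot("wrist",s,"hook"),spot("wrist",s,"rack"))
E
```

```text
16.4 [ 0.4773 -0.1198  0.3218] psi -90.15 F [-0.7  0.7 -1.9] w 0.064 g 77.8 q [-0.25  0.17  0.1   1.5   0.   -1.81]
0.48 323 [ 0.4807 -0.2231  0.2074] [ 0.4897 -0.2083  0.2299] [ 0.4847 -0.215   0.2267]
0.49 307 [ 0.4901 -0.2229  0.211 ] [ 0.4998 -0.2086  0.2148] [ 0.4951 -0.216   0.2127]
0.5 320 [ 0.5001 -0.2237  0.2109] [ 0.51   -0.2087  0.2151] [ 0.505  -0.2161  0.2126]
0.51 319 [ 0.51   -0.2237  0.2104] [ 0.5199 -0.2087  0.2156] [ 0.515  -0.2161  0.2126]
0.52 322 [ 0.52   -0.2237  0.2103] [ 0.53   -0.2087  0.2147] [ 0.525  -0.2162  0.2126]
0.53 316 [ 0.5301 -0.2237  0.2098] [ 0.5399 -0.2088  0.2151] [ 0.535  -0.2162  0.2127]
0.54 324 [ 0.54   -0.2238  0.2088] [ 0.55   -0.2089  0.2146] [ 0.5451 -0.2163  0.2125]
0.55 319 [ 0.55   -0.2237  0.2068] [ 0.5599 -0.2091  0.215 ] [ 0.555  -0.2162  0.2126]
0.56 308 [ 0.56   -0.2238  0.2067] [ 0.57   -0.2093  0.2151] [ 0.5649 -0.2163  0.2126]
0.57 319 [ 0.57   -0.2246  0.2104] [ 0.58   -0.2095  0.2145] [ 0.575  -0.2169  0.2126]
0.58 158 [ 0.58   -0.2246  0.2102] [ 0.585  -0.2096  0.2142] [ 0.5825 -0.2171  0.2125]
[] [(0.75, [0.565, -0.221, 0.012])]
```

View pics/w5.png

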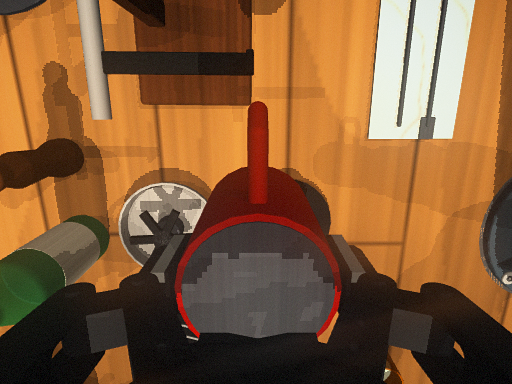

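```bash
python3 - <<'E'
from h import *
go((.44,-.1198,.29,-90),(.44,-.1697,.2315,-90),(.513,-.1697,.2315,-90))
E
```

```text
(0.44, -0.1198, 0.29, -90) 0 [0.0, 0.075, 0.064, -0.001]
(0.44, -0.1697, 0.2315, -90) 0 [0.1, 0.0, 0.117, -0.0]
(0.513, -0.1697, 0.2315, -90) 0 [0.0, -0.146, -0.0, -0.0]
```

step_arm(plan=[0,0.02,0.02,0,0,0.04,0.035,0,0,0.06,0.05,0,0,0.075,0.064,0])

```text
clock: 16.88
ee_pos: [0.4391, -0.1196, 0.2899]
eef_rot: [[-0.0, -1.0, -0.001], [-1.0, 0.0, 0.0], [-0.0, 0.001, -1.0]]
wrist_force: [-0.3, -0.1, -1.8]
grip_width: 0.064
grasp_force: 77.8
```

step_arm(plan=[0.02,0,0.03,0,0.045,0,0.055,0,0.07,0,0.08,0,0.09,0,0.105,0,0.1,0,0.117,0])

```text
clock: 17.3
ee_pos: [0.4393, -0.1704, 0.2305]
eef_rot: [[-0.001, -1.0, -0.002], [-1.0, 0.001, 0.001], [-0.001, 0.002, -1.0]]
wrist_force: [-0.2, 1.1, -1.7]
grip_width: 0.0637
grasp_force: 77.8
```

step_arm(plan=[0,0,0,0,0,0,0,0,0,0,0,0])

```text
clock: 17.55
ee_pos: [0.4401, -0.1696, 0.2328]
eef_rot: [[0.001, -1.0, 0.001], [-1.0, -0.001, 0.0], [-0.0, -0.001, -1.0]]
wrist_force: [-0.5, -0.9, -2.5]
grip_width: 0.0642
grasp_force: 77.8
```

```bash
python3 - <<'E'
from h import *
st()
s,im,d=snap("wrist"); W=cloud("wrist",s,d); I=im.astype(int)
x,y,z=W[...,0],W[...,1],W[...,2]
q=W[(abs(y+.215)<.02)&(x>.475)&(x<.56)&(z>.2)&(z<.235)]; q=q[q[:,0]>.495]; print("strip",len(q),np.round(np.percentile(q,[1,50,99],0),4).tolist())
red=(I[...,0]>60)&(I[...,0]>2*I[...,1])&(I[...,0]>2*I[...,2])
h=W[red&(y<s["ee_pos"][1]-.042)&(y>-.26)&(abs(x-s["ee_pos"][0])<.03)&(z>.15)]
print("handle",len(h),np.round(np.percentile(h,[1,50,99],0),4).tolist())
go((.513,-.1697,.2315,-90))
E
```

```text
17.55 [ 0.4401 -0.1696  0.2328] psi -89.97 F [-0.5 -0.9 -2.5] w 0.0642 g 77.8 q [-0.37  0.15 -0.15  1.27  0.   -1.94]
strip 4167 [[0.4957, -0.224, 0.2098], [0.5275, -0.2168, 0.2125], [0.5592, -0.2091, 0.214]]
handle 1498 [[0.4372, -0.2381, 0.2366], [0.4411, -0.2253, 0.2483], [0.4449, -0.2119, 0.2508]]
(0.513, -0.1697, 0.2315, -90) 0 [0.0, -0.146, 0.003, 0.001]
```

step_arm(plan=[0,-0.025,0,0,0,-0.05,0,0,0,-0.075,0.001,0,0,-0.1,0.001,0,0,-0.125,0.002,0])

```text
clock: 18.02
ee_pos: [0.5039, -0.1696, 0.2316]
eef_rot: [[0.001, -1.0, 0.001], [-1.0, -0.001, -0.0], [0.0, -0.001, -1.0]]
wrist_force: [0.1, 0.3, -0.9]
grip_width: 0.0639
grasp_force: 77.8
```

step_arm(plan=[0,-0.012,0.01,0,0,-0.021,0.02,0,0,-0.021,0.032,0,0,-0.021,0.042,0,0,-0.021,0.048,0])

```text
clock: 18.43
ee_pos: [0.5119, -0.1697, 0.2062]
eef_rot: [[0.0, -1.0, -0.002], [-1.0, -0.0, 0.001], [-0.001, 0.002, -1.0]]
wrist_force: [0.6, -0.5, -1.8]
grip_width: 0.0634
grasp_force: 77.8
```

```bash
python3 - <<'E'
from h import *
st()
E
```

```text
18.43 [ 0.5119 -0.1697  0.2062] psi -89.98 F [ 0.6 -0.5 -1.8] w 0.0634 g 77.8 q [-0.32  0.28 -0.05  1.24  0.   -1.89]
```

step_arm(plan=[0,0,0.004,0,0,0,0.008,0,0,0,0.012,0,0,0,0.016,0,0,0,0.02,0], grip_force=20)

```text
clock: 18.85
ee_pos: [0.5127, -0.17, 0.1995]
eef_rot: [[0.0, -1.0, 0.002], [-1.0, -0.0, -0.001], [0.001, -0.002, -1.0]]
wrist_force: [-5.3, 5.9, 17.7]
grip_width: 0.0636
grasp_force: 80.0
```

step_arm(plan=[0.002,0,0.004,0,0.004,0,0.008,0,0.006,0,0.012,0,0.008,0,0.016,0,0.008,0,0.016,0])

```text
clock: 19.27
ee_pos: [0.5135, -0.1718, 0.1914]
eef_rot: [[0.002, -1.0, 0.004], [-1.0, -0.002, 0.004], [-0.004, -0.004, -1.0]]
wrist_force: [-2.1, 15.9, 14.3]
grip_width: 0.064
grasp_force: 81.4
```

```bash
python3 - <<'E'
from h import *
st()
s,im,d=snap("wrist"); cv2.imwrite("pics/w6.png",im[...,::-1])
E
```

```text
19.27 [ 0.5135 -0.1718  0.1914] psi -89.87 F [-2.1 15.9 14.3] w 0.064 g 81.4 q [-0.33  0.29 -0.08  1.2   0.   -1.9 ]
```

View pics/w6.png

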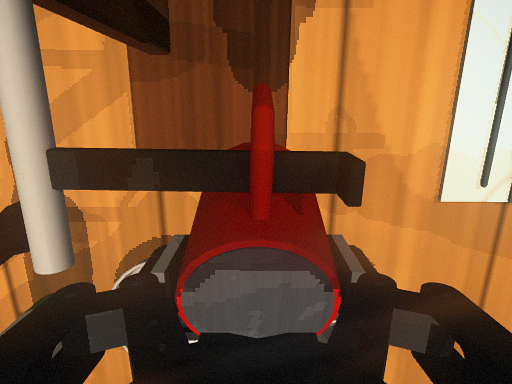

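step_arm(plan=[-0.006,0,0.002,0,-0.008,0,0.006,0,-0.008,0,0.01,0,-0.008,0,0.014,0,-0.008,0,0.014,0], jaw=0, grip_force=20)

```text
clock: 19.73
ee_pos: [0.5146, -0.1716, 0.1858]
eef_rot: [[-0.0, -1.0, 0.007], [-1.0, 0.0, -0.005], [0.005, -0.007, -1.0]]
wrist_force: [-1.6, -2.5, 20.2]
grip_width: 0.0638
grasp_force: 82.2
```

```bash
python3 - <<'E'
from h import *
st()
s,im,d=snap("wrist"); cv2.imwrite("pics/w7.png",im[...,::-1])
E
```

```text
19.73 [ 0.5146 -0.1716  0.1858] psi -90.01 F [-1.6 -2.5 20.2] w 0.0638 g 82.2 q [-0.32  0.29 -0.09  1.18 -0.   -1.89]
```

View pics/w7.png

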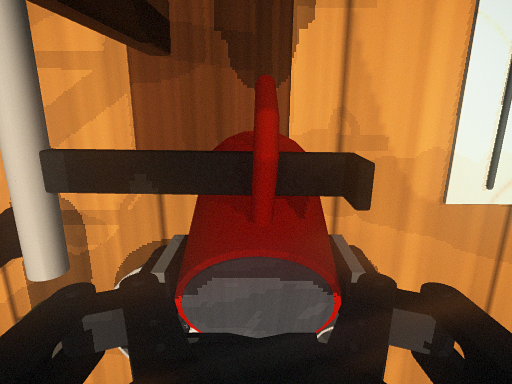

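step_arm(plan=[0,0,-0.004,0,0,0,-0.006,0])

```text
clock: 19.95
ee_pos: [0.5141, -0.1707, 0.1874]
eef_rot: [[0.0, -1.0, 0.005], [-1.0, -0.0, -0.002], [0.002, -0.005, -1.0]]
wrist_force: [2.3, -0.6, 2.6]
grip_width: 0.064
grasp_force: 80.6
```

step_arm(plan=[0,0,0,0,0,0,0,0,0,0,0,0,0,0,0,0,0,0,0,0], jaw=1)

```text
clock: 20.37
ee_pos: [0.5125, -0.1698, 0.185]
eef_rot: [[0.001, -1.0, -0.001], [-1.0, -0.001, 0.0], [-0.0, 0.001, -1.0]]
wrist_force: [-0.3, -1.1, -0.1]
grip_width: 0.0856
grasp_force: 0.0
```

step_arm(plan=[0,0,0,0,0,0,0,0,0,0,0,0,0,0,0,0,0,0,0,0])

```text
clock: 20.78
ee_pos: [0.5127, -0.1699, 0.1853]
eef_rot: [[0.001, -1.0, -0.0], [-1.0, -0.001, 0.0], [-0.0, 0.0, -1.0]]
wrist_force: [-0.7, -0.4, 0.3]
grip_width: 0.0853
grasp_force: 0.0
```

```bash
python3 - <<'E'
from h import *
st()
s,im,d=snap("wrist"); cv2.imwrite("pics/w8.png",im[...,::-1])
E
```

```text
20.78 [ 0.5127 -0.1699  0.1853] psi -89.97 F [-0.7 -0.4  0.3] w 0.0853 g 0.0 q [-0.32  0.29 -0.09  1.19  0.   -1.89]
```

View pics/w8.png

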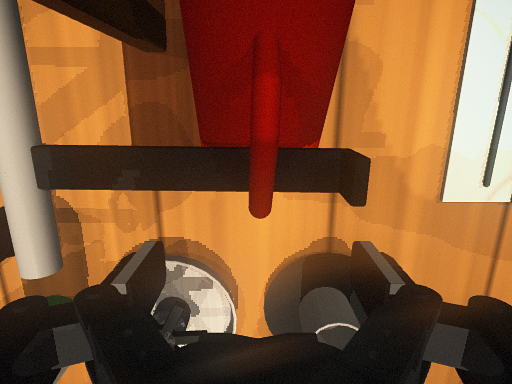

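step_arm(plan=[-0.05,0,0,0,-0.1,0,0,0,-0.16,0,0,0,-0.16,0,-0.08,0,-0.16,0,-0.16,0])

```text
clock: 21.25
ee_pos: [0.5106, -0.0881, 0.2642]
eef_rot: [[0.003, -1.0, -0.006], [-1.0, -0.003, 0.001], [-0.001, 0.006, -1.0]]
wrist_force: [2.1, -1.4, 0.5]
grip_width: 0.0855
grasp_force: 0.0
```

step_arm(plan=[-0.06,0,-0.06,0,-0.1,0,-0.12,0,-0.1,0,-0.16,0,-0.1,0,-0.16,0,-0.1,0,-0.16,0])

```text
clock: 21.67
ee_pos: [0.5132, -0.0397, 0.3461]
eef_rot: [[0.001, -1.0, 0.002], [-1.0, -0.001, -0.0], [0.0, -0.002, -1.0]]
wrist_force: [-0.1, 0.0, -0.7]
grip_width: 0.0853
grasp_force: 0.0
```

step_arm(plan=[0,0,0,0,0,0,0,0,0,0,0,0,0,0,0,0,0,0,0,0])

```text
clock: 22.08
ee_pos: [0.5125, -0.0401, 0.3447]
eef_rot: [[0.0, -1.0, -0.001], [-1.0, -0.0, 0.0], [-0.0, 0.001, -1.0]]
wrist_force: [-0.1, 0.3, -0.5]
grip_width: 0.0852
grasp_force: 0.0
```

step_arm(plan=[0,0,0,0,0,0,0,0,0,0,0,0,0,0,0,0,0,0,0,0])

```text
clock: 22.5
ee_pos: [0.5127, -0.0399, 0.3453]
eef_rot: [[0.001, -1.0, 0.0], [-1.0, -0.001, 0.0], [-0.0, -0.0, -1.0]]
wrist_force: [-0.1, -0.4, 0.1]
grip_width: 0.0858
grasp_force: 0.0
```

step_arm(plan=[0,0,0,0,0,0,0,0,0,0,0,0,0,0,0,0,0,0,0,0])

```text
clock: 22.92
ee_pos: [0.5127, -0.0399, 0.3453]
eef_rot: [[0.0, -1.0, 0.0], [-1.0, -0.0, 0.0], [-0.0, -0.0, -1.0]]
wrist_force: [0.5, -0.2, 0.2]
grip_width: 0.0857
grasp_force: 0.0
```

step_arm(plan=[0,0,0,0,0,0,0,0,0,0,0,0,0,0,0,0,0,0,0,0])

```text
clock: 23.33
ee_pos: [0.5127, -0.0399, 0.3453]
eef_rot: [[0.0, -1.0, -0.0], [-1.0, -0.0, 0.0], [-0.0, 0.0, -1.0]]
wrist_force: [0.2, -0.5, 0.6]
grip_width: 0.0856
grasp_force: 0.0
```

```bash
python3 - <<'E'
from h import *
st()
def red():
    s,im,d=snap("scene"); W=cloud("scene",s,d); I=im.astype(int); x,y,z=W[...,0],W[...,1],W[...,2]
    m=(I[...,0]>60)&(I[...,0]>2*I[...,1])&(I[...,0]>2*I[...,2])&(abs(x-.51)<.09)&(abs(y+.22)<.1)&(z>.05)
    print(s["clock"],m.sum(),np.round(np.percentile(W[m],[1,50,99],0),4).tolist()); return im
im=red()
for _ in range(6): snap("top")
red(); 
for _ in range(4): snap("top")
im=red()
cv2.imwrite("pics/s9.png",im[...,::-1])
E
```

```text
23.33 [ 0.5127 -0.0399  0.3453] psi -89.97 F [ 0.2 -0.5  0.6] w 0.0856 g 0.0 q [-0.08  0.21  0.21  1.57  0.   -1.65]
23.3333 405 [[0.4934, -0.2632, 0.148], [0.5275, -0.228, 0.1779], [0.5454, -0.1805, 0.2216]]
23.6833 396 [[0.4961, -0.2672, 0.1467], [0.5285, -0.2307, 0.1787], [0.546, -0.1841, 0.2229]]
23.9333 407 [[0.4954, -0.2677, 0.1496], [0.5289, -0.2314, 0.1789], [0.5467, -0.1844, 0.2228]]
```

View pics/s9.png

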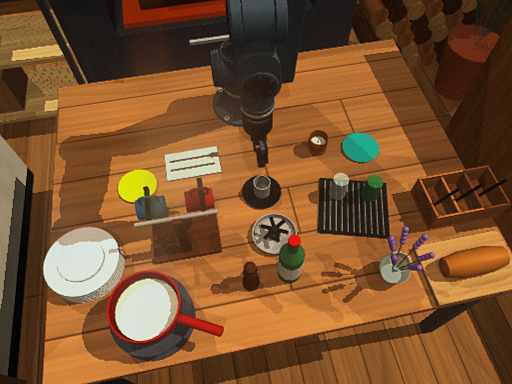

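step_arm(plan=[0,0,0,0,0,0,0,0,0,0,0,0,0,0,0,0,0,0,0,0])

```text
clock: 24.4
ee_pos: [0.5127, -0.0399, 0.3453]
eef_rot: [[0.0, -1.0, -0.0], [-1.0, -0.0, 0.0], [-0.0, 0.0, -1.0]]
wrist_force: [0.2, -0.4, 0.0]
grip_width: 0.0854
grasp_force: 0.0
```

step_arm(plan=[0,0,0,0,0,0,0,0,0,0,0,0,0,0,0,0,0,0,0,0])

```text
clock: 24.82
ee_pos: [0.5127, -0.0399, 0.3453]
eef_rot: [[0.001, -1.0, -0.0], [-1.0, -0.001, 0.0], [-0.0, 0.0, -1.0]]
wrist_force: [-0.1, -0.6, -0.6]
grip_width: 0.0852
grasp_force: 0.0
```

step_arm(plan=[0,0,0,0,0,0,0,0,0,0,0,0,0,0,0,0,0,0,0,0])

```text
clock: 25.23
ee_pos: [0.5127, -0.0399, 0.3453]
eef_rot: [[0.0, -1.0, -0.0], [-1.0, -0.0, 0.0], [-0.0, 0.0, -1.0]]
wrist_force: [1.5, -0.2, -0.3]
grip_width: 0.0855
grasp_force: 0.0
```

step_arm(plan=[0,0,0,0,0,0,0,0,0,0,0,0,0,0,0,0,0,0,0,0])

```text
clock: 25.65
ee_pos: [0.5127, -0.0399, 0.3453]
eef_rot: [[0.0, -1.0, -0.0], [-1.0, -0.0, 0.0], [-0.0, 0.0, -1.0]]
wrist_force: [-0.7, -0.1, -0.1]
grip_width: 0.0855
grasp_force: 0.0
```

step_arm(plan=[0,0,0,0,0,0,0,0,0,0,0,0,0,0,0,0,0,0,0,0])

```text
clock: 26.07
ee_pos: [0.5127, -0.0399, 0.3453]
eef_rot: [[0.0, -1.0, -0.0], [-1.0, -0.0, 0.0], [-0.0, 0.0, -1.0]]
wrist_force: [-0.3, -0.6, 0.2]
grip_width: 0.0856
grasp_force: 0.0
```

step_arm(plan=[0,0,0,0,0,0,0,0,0,0,0,0,0,0,0,0,0,0,0,0])

```text
clock: 26.48
ee_pos: [0.5127, -0.0399, 0.3453]
eef_rot: [[0.0, -1.0, -0.0], [-1.0, -0.0, 0.0], [-0.0, 0.0, -1.0]]
wrist_force: [-0.1, 0.1, 0.2]
grip_width: 0.0848
grasp_force: 0.0
```

```bash
python3 - <<'E'
from h import *
for k in range(4):
    s,im,d=snap("scene"); W=cloud("scene",s,d); I=im.astype(int); x,y,z=W[...,0],W[...,1],W[...,2]
    m=(I[...,0]>60)&(I[...,0]>2*I[...,1])&(I[...,0]>2*I[...,2])&(abs(x-.51)<.09)&(abs(y+.22)<.1)&(z>.05)
    print(s["clock"],m.sum(),np.round(np.percentile(W[m],[1,50,99],0),4).tolist())
    for _ in range(5): snap("top")
E
```

```text
26.4833 411 [[0.4967, -0.2639, 0.1482], [0.5292, -0.2285, 0.1778], [0.5471, -0.1811, 0.2214]]
26.7833 409 [[0.4965, -0.2638, 0.146], [0.5296, -0.2296, 0.1778], [0.5468, -0.1813, 0.221]]
27.0833 406 [[0.4964, -0.2638, 0.1493], [0.5295, -0.2286, 0.1781], [0.5466, -0.1816, 0.2215]]
27.3833 412 [[0.4931, -0.2638, 0.1477], [0.5296, -0.2293, 0.1783], [0.5479, -0.1811, 0.2214]]
```

Still now; handing in.

```bash
python3 -c "
from bench import bot; print(bot.hand_in())"
```

```text
the job is handed in; nothing more can be done
None
```

I handed the job in at about 27 s. The beaker stands on the black tray, the mug was pressed until the star bottomed out (about 1.5 s, with the wrist force peaking near 60 N) and now hangs still on the free hook. The last picture shows nothing knocked over, but I did not re-measure the glasses, the wine bottle or the mill. The hand-in gave no verdict.

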